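# Prop the sweets bin open on its stay

### The arm

A 6-joint arm with a two-finger parallel gripper is mounted at the origin on the work surface. World frame = base frame: x ahead of the robot, y to its left, z up, the work surface at z = 0. Lengths are in m, angles in degrees, forces in N, time in s.
With the tool pointing down it reaches from about 0.25 to 0.8 m from the base axis. Payload 3.9 kg.
Tool frame: the origin (TCP) lies between the finger pads; the fingertips stand 11 mm ahead of it and the grasp point (between the pads) lies 8 mm behind it (robot.finger_overhang is the distance from the TCP to the fingertips, in m); z points along the fingers, y is the line along which they close (so a half turn about z gives the same grasp; the last joint's range is limited). The gripper opens to 85 mm and grips with 20 to 120 N. Pads are 22 mm wide; open, the fingers measure 114 mm over their backs; the gripper's body (76 mm by 85 mm) begins 54 mm behind the grasp point. The pads swing forward as they close: fully open they stand 13 mm farther back than shut.
Start: joints at [68.526, 14.897, -7.913, 67.191, 0, 90], TCP at [0.192, 0.489, 0.242] pointing down, gripper open.
Joint ranges: [-159.42, 159.42], [-47.68, 98.78], [-73.54, 78.23], [-108.79, 121.32], [-90, 84.71], [-180, 180]. Speed limits (degrees/s): [147.25, 147.25, 180, 180, 180, 180].

### API

Orientations are given as a 3x3 rotation matrix whose columns are the frame's x, y, z axes.
In Python, from workcell import robot gives the robot as it stands.
- The arm moves only by the shell command python3 -m pendant 'ROWS' [OPENING] [FORCE]. ROWS is JSON, a list of rows, each an object with "slide": the shift along the tool's x, y, z each as a share of 0.025 m, from -1 to 1, a list of three; "twist": the turn, a rotation vector about the tool's x, y, z each as a share of 0.08 rad, from -1 to 1, a list of three. A call has 1 to 12 rows; each row shifts and turns the commanded pose from where the row before left it, along the tool's axes as they then stand; what a row does not reach is not made up. A row lasts 1/12 s, in which the tool goes at most 41.7 mm and 7.16 degrees, less where a joint would pass 70% of its speed; a pose out of reach is approached as far as the arm can. A call with a number of a shift or a turn outside -1 to 1 is refused whole. A call with a gripper value outside its range is refused whole. OPENING is the opening in per cent of the stroke, from 0 (shut) to 100 (fully open), set as the call begins (- or left out, the last holds). The fingers move at their own pace and stop on an object; FORCE is the grip in N (left out, the last holds). Time passes only in rows, so rows that do not move let the fingers close. It gives the time, the measured TCP pose, the force, the opening and the grip force at its end, in the units of the state.
- robot.read_state(): the state, without advancing time (a new reading comes with each control period).
- robot.snapshot(name): name is "side" or "top" or "wrist"; returns the picture (420x560x3 uint8, red, green, blue); there is no depth.
- robot.get_calibration(name): a dict with "fx", "fy", "cx", "cy" (pixels), "T" (4x4, takes a point from camera to world coordinates). Camera axes: x right, y up, looking along -z (the intrinsics and any distortion apply to the point x, -y, -z); pixel columns grow to the right and rows downward; lengths in m; the calibration is good to about 2 mm. A picture is of the moment at which its call begins: read the wrist's pose just before it. get_calibration takes no time and is no camera call; for the wrist camera it gives the pose at the moment of the call.
- robot.finish_job(): hands the job in; it is judged then, once.
The state is a dict: "time_s": time; "joints": joint angles; "dq": joint speeds; "joint_torque": joint torques, N m; "eef_pos": TCP position; "orientation": TCP orientation; "contact_force": force on the tool from outside, world axes, zero at the start; "moment": the same for the moment, N m; "opening": opening from 0.0 (shut) to 1.0 (fully open); "grasp_force": force on a finger pad.
Only numpy, scipy, OpenCV 4.12 (cv2) and the standard library are available. Lean on these libraries where they do the work, as an engineer would, in place of code of your own. Each camera call takes 0.05 s, during which the arm holds its last target. There are 200 camera calls.

### The job

A customer wants loose sweets: open the wide sweets bin on the shop counter by its bar handle, raise the lid high enough for the stay on the bin's side to drop off its track into the low seat, then lower the lid gently onto the stay and let go, so that the lid stands propped open by itself. Do not let the lid drop or slam, and leave the narrow bin shut.

Things in the scene. Friction and masses are not known exactly. Their poses are not given: they have to be found in the camera images.
- wide_bin: Bin to open: fixed white box, 180 mm deep (x), 260 wide (y), 110 high; 8 mm plywood lid hinged at its far top edge (axis along y at x = 90, z = 114 mm), opening up and away from the robot. Origin: centre of underside, on the counter; x away from the handle side, z up. Yaw within 15 deg. Steel rail on its right (-y) side: high track (z = 69 mm) in front, low seat (59) behind a step at x = -20 mm.
- wide_lid_handle (a point): Middle of the wide bin's handle: round steel bar, 12 mm thick, 110 mm long along the bin's y, in the lid's plane in front of its front edge, with a 35 mm gap between bar and edge, open from above; an 8 mm wide bracket at each end. 228 mm from the hinge axis, z = 114 mm when shut. Its frame turns with the lid (x: bar to hinge).
- wide_lid (a joint): Wide bin's lid angle, rad: 0 shut, grows as it opens, stop at 1.31. About 0.35 kg; it falls shut if let go before the stay is seated. Raised to 1.15 or more, the stay's foot drops by itself behind the step (below 1.05 it has not yet); lowered from there, the lid comes to rest on the stay at about 0.96.
- stay_foot (a point): Centre of the foot (5 mm radius) of the stay, a dark steel bar 120 mm long hung from a pin on the wide lid's right edge, leaning forward. In the bin's frame z = 74 mm while sliding on the high track; z = 64, x about -15 mm when seated behind the step. It moves by itself and need not be touched.
- narrow_lid (a joint): Lid angle, rad, of the other bin, to be left shut: same make, depth, height and handle, but only 160 mm wide and without a stay. 0 shut, grows as it opens. A small soap box lies on it.

How it is judged:
By the outcome, as a careful person would: the job done as asked, in the order asked, and still so for the second after the job is handed in, with the robot touching nothing.
It also fails if it takes over 40 s, if anything falls off the work surface, if the arm or the gripper's body presses on something with over 40 N, if the wrist force passes 120 N, or if a joint passes its speed limit or range.

## Working session

There is one attempt and no reset: what is moved stays moved. The work goes in short steps, Python scripts to look and compute and a shell command to move; the robot and the scene stay as the last step left them, time stands still between calls to the robot, and variables do not carry over. Pictures are saved under pics/ and viewed, at most 10 in all, crops included, and the job is handed in when it is done.

```bash
ls; mkdir -p pics; python3 - <<'E'
from workcell import robot
import cv2,numpy as np
for n in ["top","side"]:
    cv2.imwrite(f"pics/{n}0.png",robot.snapshot(n)[:,:,::-1])
    c=robot.get_calibration(n);print(n,{k:(np.round(v,4).tolist() if k=="T" else v) for k,v in c.items()})
s=robot.read_state();print(s["eef_pos"],s["orientation"],s["time_s"])
E
```

```text
pics
top {'fx': 397.75968542631193, 'fy': 397.75968542631193, 'cx': 276.34845795006055, 'cy': 202.1396252776883, 'T': [[-0.0699, 0.9757, -0.2079, 0.3971], [-0.9975, -0.0671, 0.0201, -0.062], [0.0056, 0.2088, 0.9779, 1.0934], [0.0, 0.0, 0.0, 1.0]]}
side {'fx': 394.9787303393898, 'fy': 394.9787303393898, 'cx': 285.259933328826, 'cy': 216.50997302860853, 'T': [[0.7168, 0.4852, -0.5008, 0.0912], [-0.6973, 0.4896, -0.5235, -0.5964], [-0.0088, 0.7244, 0.6893, 0.7877], [0.0, 0.0, 0.0, 1.0]]}
[0.19194675 0.4879788  0.24151389] [[-9.30585274e-01  3.66074485e-01 -7.20158122e-04]
 [ 3.66075191e-01  9.30583679e-01 -1.72365358e-03]
 [ 3.91817966e-05 -1.86763867e-03 -9.99998255e-01]] 0.1
```

View pics/top0.png

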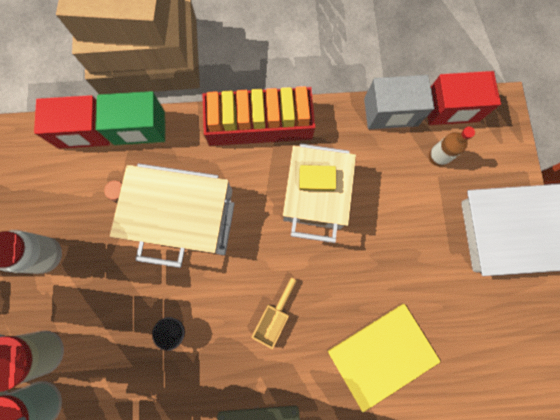

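View pics/side0.png

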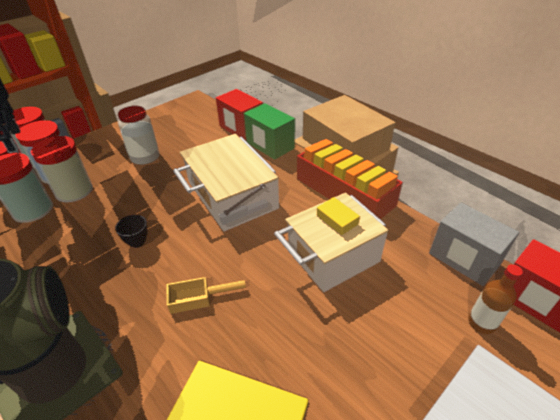

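The top view shows the wide bin on the left: lid corners near (131,169), (229,180), (216,252), (112,236), and handle bar from (137,258) to (182,265). The narrow bin, with the yellow box on it, is at about (320,190). In the side view the wide bin is at about (230,170), with its stay rail on the right side.

```bash
cat > h.py <<'E'
import numpy as np,cv2
from workcell import robot
def ray(n,px,z,c=None):
    c=c or robot.get_calibration(n);T=np.array(c["T"])
    px=np.atleast_2d(px).astype(float)
    d=np.c_[(px[:,0]-c["cx"])/c["fx"],-(px[:,1]-c["cy"])/c["fy"],-np.ones(len(px))]@T[:3,:3].T
    return T[:3,3]+d*((z-T[2,3])/d[:,2])[:,None]
def proj(n,p):
    c=robot.get_calibration(n);T=np.array(c["T"]);q=(np.atleast_2d(p)-T[:3,3])@T[:3,:3]
    return np.c_[c["cx"]-c["fx"]*q[:,0]/q[:,2],c["cy"]+c["fy"]*q[:,1]/q[:,2]]
E
python3 - <<'E'
from h import *
for n,box in (("top",(100,160,240,258)),("side",(170,130,285,205))):
    im=cv2.imread(f"pics/{n}0.png");x0,y0,x1,y1=box
    h=cv2.cvtColor(im,cv2.COLOR_BGR2HSV)
    m=cv2.inRange(h,(12,50,165),(30,150,255));r=np.zeros_like(m);r[y0:y1,x0:x1]=m[y0:y1,x0:x1]
    cs,_=cv2.findContours(r,cv2.RETR_EXTERNAL,cv2.CHAIN_APPROX_NONE);c=max(cs,key=cv2.contourArea)
    P=ray(n,c[:,0],.118);print(n,cv2.contourArea(c),cv2.boundingRect(c))
    b=cv2.boxPoints(cv2.minAreaRect((P[:,:2]*1000).astype(np.float32)));print(cv2.minAreaRect((P[:,:2]*1000).astype(np.float32)));print(b.round(1))
print(ray("top",[[138,257],[182,265]],.12),ray("side",[[178,173],[205,213]],.12))
im=cv2.imread("pics/top0.png")[150:290,95:255];a=cv2.resize(im,None,fx=3,fy=3,interpolation=2)
im=cv2.imread("pics/side0.png")[120:240,160:290];b=cv2.resize(im,(390,420),fx=3,fy=3)[:420]
b=cv2.resize(im,(325,420),interpolation=2)
o=np.hstack([a,b]);print(o.shape);cv2.imwrite("pics/c.png",o[:,:800])
print(proj("top",[[.19,.49,.24],[.19,.49,.3]]))
E
```

```text
top 10817.5 (100, 160, 140, 98)
((610.0732421875, 190.8779296875), (356.6976318359375, 246.99322509765625), 86.09967041015625)
[[474.7  21.3]
 [721.2   4.5]
 [745.4 360.4]
 [499.  377.2]]
side 3601.0 (179, 134, 100, 67)
((612.4810180664062, 190.735107421875), (272.9353332519531, 192.45797729492188), 77.80657196044922)
[[489.6  77.7]
 [677.7  37. ]
 [735.4 303.8]
 [547.2 344.4]]
[[0.49130954 0.26233317 0.12      ]
 [0.46467754 0.15638134 0.12      ]] [[0.48664842 0.24689153 0.12      ]
 [0.44355605 0.059969   0.12      ]]
(420, 805, 3)
[[  0.59894677 414.83257596]
 [-21.63335201 425.22075788]]
```

View pics/c.png

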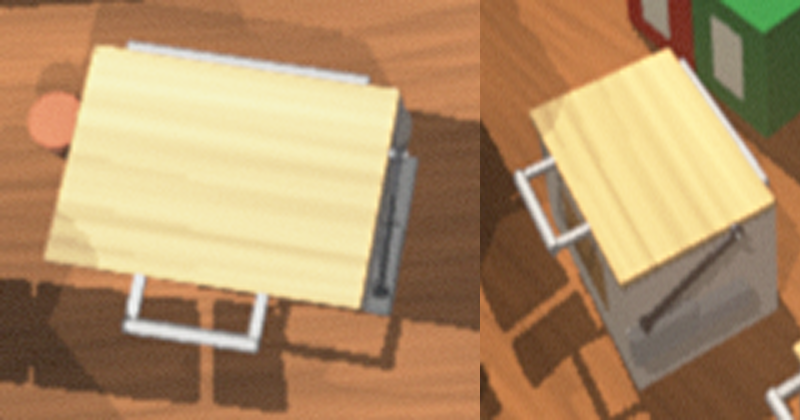

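The crop shows the lid corners at (95,46), (400,88), (360,308) and (45,260), and the bar from (127,326) to (257,346). It also shows the matching points in the side view.

```bash
python3 - <<'E'
from h import *
t=lambda p:np.array(p)/3+[95,150]
s=lambda p:(np.array(p)-[480,0])/[2.5,3.5]+[160,120]
print(t([[127,326]]))
for n,f,q,b in(("top",t,[[95,46],[400,88],[360,308],[45,260]],[[127,326],[257,346]]),("side",s,[[668,50],[775,203],[624,282],[530,112]],[[520,176],[555,246]])):
    L=ray(n,f(q),.118)[:,:2];B=ray(n,f(b),.114)[:,:2]
    print(n,L.round(4).tolist(),B.round(4).tolist())
    u=(L[0]+L[3]-L[1]-L[2]);u2=(B[0]-B[1]);u3=(L[0]+L[1]-L[2]-L[3])
    d=lambda v:np.degrees(np.arctan2(v[1],v[0]))
    print("yaw",d(u)-90,d(u2)-90,d(u3),"size",np.linalg.norm(u)/2,np.linalg.norm(u3)/2,np.linalg.norm(u2),"ctr",L.mean(0),"bar",B.mean(0), "dist", np.linalg.norm(L.mean(0)-B.mean(0)))
E
```

```text
[[137.33333333 258.66666667]]
top [[0.7265, 0.2924], [0.6718, 0.0353], [0.489, 0.076], [0.546, 0.3316]] [[0.488, 0.2659], [0.4645, 0.161]]
yaw -12.289649644821822 -12.587252977669294 -12.407342196296824 size 0.26231517399351134 0.1860002136702167 0.107552026553449 ctr [0.60833423 0.18382736] bar [0.4762359  0.21345799] dist 0.13538074332806518
side [[0.7279, 0.2931], [0.6703, 0.036], [0.4955, 0.0775], [0.5493, 0.3331]] [[0.4932, 0.2693], [0.4708, 0.167]]
yaw -12.259808622920403 -12.346694687208597 -12.985603589478604 size 0.26239345647138085 0.18137483074468033 0.10472298624989214 ctr [0.61076742 0.1849396 ] bar [0.48200534 0.21813352] dist 0.13297184057898462
```

```bash
cat >> h.py <<'E'
import json
from scipy.spatial.transform import Rotation as Ro
YAW=np.radians(-12.4);BX=np.array([np.cos(YAW),np.sin(YAW),0]);BY=np.array([-np.sin(YAW),np.cos(YAW),0]);Z=np.array([0,0,1.])
BAR=np.array([.479,.2158,.114])
def Rt(a):  # tool x = bin y, z forward and a deg down
    a=np.radians(a);z=np.cos(a)*BX-np.sin(a)*Z
    return np.c_[BY,np.cross(z,BY),z]
def pose():
    s=robot.read_state();return np.array(s["eef_pos"]),np.array(s["orientation"])
def plan(p,R,ps,Rs,nd=2):
    rows=[]
    for q,Q in zip(ps,Rs):
        sl=np.round(R.T@(q-p)/.025,nd);tw=np.round(Ro.from_matrix(R.T@Q).as_rotvec()/.08,nd)
        if max(abs(sl).max(),abs(tw).max())>1:print("!!",sl,tw)
        p=p+R@sl*.025;R=R@Ro.from_rotvec(tw*.08).as_matrix()
        rows.append({"slide":[float(v)+0. for v in sl],"twist":[float(v)+0. for v in tw]})
    return rows,p,R
def line(p,R,q,Q,n):
    w=Ro.from_matrix(R.T@Q).as_rotvec();f=np.arange(1,n+1)/n
    return [p+(q-p)*t for t in f],[R@Ro.from_rotvec(w*t).as_matrix() for t in f]
def show(rows):
    for i in range(0,len(rows),12):print(json.dumps(rows[i:i+12]).replace(" ",""))
E
python3 - <<'E'
from h import *
p,R=pose();p=p+[0,0,.08]
Q=Rt(35);q=BAR+Q[:,2]*(.008-.09)
print(q,Ro.from_matrix(R.T@Q).as_rotvec())
r,_,_=plan(p,R,*line(p,R,q,Q,22),nd=1);show(r)
E
python3 -m pendant '[{"slide":[0,0,-0.8],"twist":[0,0,0]},{"slide":[0,0,-0.8],"twist":[0,0,0]},{"slide":[0,0,-0.8],"twist":[0,0,0]},{"slide":[0,0,-0.8],"twist":[0,0,0]}]' 50 20
```

```text
[0.41339647 0.23022387 0.16103327] [-0.79183354 -0.67299804  1.29569733]
[{"slide":[-0.5,-0.3,0.3],"twist":[-0.4,-0.4,0.7]},{"slide":[-0.6,-0.3,0.3],"twist":[-0.5,-0.4,0.8]},{"slide":[-0.6,-0.2,0.3],"twist":[-0.4,-0.3,0.7]},{"slide":[-0.5,-0.2,0.3],"twist":[-0.5,-0.4,0.7]},{"slide":[-0.6,-0.2,0.3],"twist":[-0.4,-0.4,0.8]},{"slide":[-0.6,-0.2,0.4],"twist":[-0.5,-0.4,0.7]},{"slide":[-0.5,-0.2,0.3],"twist":[-0.4,-0.4,0.8]},{"slide":[-0.6,-0.1,0.4],"twist":[-0.5,-0.3,0.7]},{"slide":[-0.5,-0.1,0.4],"twist":[-0.4,-0.4,0.7]},{"slide":[-0.6,-0.1,0.3],"twist":[-0.5,-0.4,0.8]},{"slide":[-0.6,-0.1,0.4],"twist":[-0.5,-0.4,0.7]},{"slide":[-0.5,-0.1,0.5],"twist":[-0.4,-0.4,0.7]}]
[{"slide":[-0.5,0.0,0.4],"twist":[-0.4,-0.4,0.8]},{"slide":[-0.5,0.0,0.4],"twist":[-0.5,-0.3,0.7]},{"slide":[-0.6,0.0,0.5],"twist":[-0.4,-0.4,0.7]},{"slide":[-0.4,-0.1,0.4],"twist":[-0.5,-0.4,0.8]},{"slide":[-0.5,0.1,0.5],"twist":[-0.4,-0.4,0.7]},{"slide":[-0.5,0.0,0.5],"twist":[-0.5,-0.4,0.8]},{"slide":[-0.4,0.0,0.6],"twist":[-0.4,-0.3,0.7]},{"slide":[-0.5,0.0,0.5],"twist":[-0.5,-0.4,0.7]},{"slide":[-0.4,0.1,0.5],"twist":[-0.5,-0.4,0.8]},{"slide":[-0.4,0.0,0.6],"twist":[-0.4,-0.4,0.7]}]
time_s: 0.43
eef_pos: [0.192, 0.4881, 0.3226]
orientation: [[-0.931, 0.366, -0.001], [0.366, 0.931, -0.001], [0.0, -0.002, -1.0]]
contact_force: [-0.5, 0.4, 0.4]
opening: 0.5
grasp_force: 0.0
```

```bash
python3 -m pendant '[{"slide":[-0.5,-0.3,0.3],"twist":[-0.4,-0.4,0.7]},{"slide":[-0.6,-0.3,0.3],"twist":[-0.5,-0.4,0.8]},{"slide":[-0.6,-0.2,0.3],"twist":[-0.4,-0.3,0.7]},{"slide":[-0.5,-0.2,0.3],"twist":[-0.5,-0.4,0.7]},{"slide":[-0.6,-0.2,0.3],"twist":[-0.4,-0.4,0.8]},{"slide":[-0.6,-0.2,0.4],"twist":[-0.5,-0.4,0.7]},{"slide":[-0.5,-0.2,0.3],"twist":[-0.4,-0.4,0.8]},{"slide":[-0.6,-0.1,0.4],"twist":[-0.5,-0.3,0.7]},{"slide":[-0.5,-0.1,0.4],"twist":[-0.4,-0.4,0.7]},{"slide":[-0.6,-0.1,0.3],"twist":[-0.5,-0.4,0.8]},{"slide":[-0.6,-0.1,0.4],"twist":[-0.5,-0.4,0.7]},{"slide":[-0.5,-0.1,0.5],"twist":[-0.4,-0.4,0.7]}]'
python3 -c "
from h import *
s=robot.read_state();print(s['joints'])"
```

```text
time_s: 1.43
eef_pos: [0.3131, 0.3461, 0.2328]
orientation: [[-0.402, 0.75, 0.525], [0.898, 0.435, 0.066], [-0.179, 0.498, -0.849]]
contact_force: [-0.8, 0.7, -0.7]
opening: 0.504
grasp_force: 0.0
[ 65.18380645  -2.85575606 -38.31370034  36.29504598 -26.67516038
 123.90510203]
```

```bash
python3 -m pendant '[{"slide":[-0.5,0.0,0.4],"twist":[-0.4,-0.4,0.8]},{"slide":[-0.5,0.0,0.4],"twist":[-0.5,-0.3,0.7]},{"slide":[-0.6,0.0,0.5],"twist":[-0.4,-0.4,0.7]},{"slide":[-0.4,-0.1,0.4],"twist":[-0.5,-0.4,0.8]},{"slide":[-0.5,0.1,0.5],"twist":[-0.4,-0.4,0.7]},{"slide":[-0.5,0.0,0.5],"twist":[-0.5,-0.4,0.8]},{"slide":[-0.4,0.0,0.6],"twist":[-0.4,-0.3,0.7]},{"slide":[-0.5,0.0,0.5],"twist":[-0.5,-0.4,0.7]},{"slide":[-0.4,0.1,0.5],"twist":[-0.5,-0.4,0.8]},{"slide":[-0.4,0.0,0.6],"twist":[-0.4,-0.4,0.7]}]'
python3 - <<'E'
from h import *
s=robot.read_state();print(s['joints'],s['contact_force'])
a=robot.snapshot("wrist")[:,:,::-1];b=robot.snapshot("side")[80:290,80:360,::-1]
o=np.hstack([cv2.resize(a,(400,300)),cv2.resize(b,(400,300))])
cv2.imwrite("pics/s1.png",o);cv2.imwrite("pics/w1.png",a)
p,R=pose();Q=Rt(35);q=BAR+Q[:,2]*(.008-.09);print(p,q)
print(proj("wrist",[BAR-.055*BY,BAR+.055*BY]))
E
```

```text
time_s: 2.27
eef_pos: [0.4137, 0.2293, 0.1607]
orientation: [[0.217, 0.558, 0.801], [0.976, -0.127, -0.177], [0.003, 0.82, -0.572]]
contact_force: [-0.1, 0.5, -0.1]
opening: 0.5
grasp_force: 0.0
[ 59.7063084    7.55949318 -59.58798324  -0.87710604 -51.31518913
 150.81738984] [-0.12104363  0.48885654 -0.11342987]
[0.412945   0.22818725 0.15863586] [0.41339647 0.23022387 0.16103327]
[[280.74692664 296.96637226]
 [281.60977151 122.82211623]]
```

View pics/s1.png

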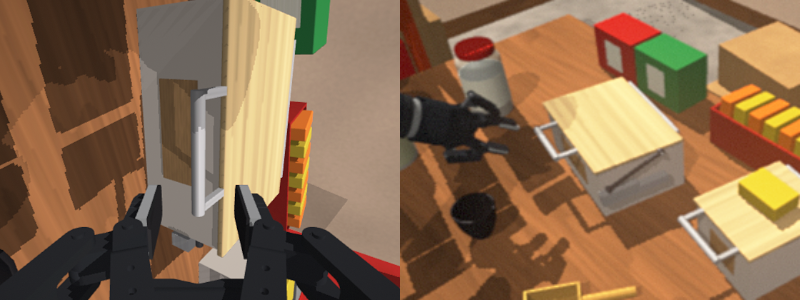

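The wrist view shows the bar centred between the fingers at column ~279, rows 130–297. The prediction was 281, rows 123–297, so the estimate is good to about 1 mm.

```bash
python3 - <<'E'
from h import *
p,R=pose();Q=Rt(35);q=BAR+Q[:,2]*.008
show(plan(p,R,*line(p,R,q,Q,5),nd=2)[0])
E
```

```text
[{"slide":[0.02,0.02,0.71],"twist":[0.0,0.01,0.01]},{"slide":[0.02,0.01,0.71],"twist":[-0.01,0.01,0.0]},{"slide":[0.02,0.02,0.71],"twist":[0.0,0.0,0.01]},{"slide":[0.01,0.02,0.71],"twist":[-0.01,0.01,0.01]},{"slide":[0.02,0.01,0.7],"twist":[0.0,0.01,0.0]}]
```

```bash
python3 -m pendant '[{"slide":[0.02,0.02,0.7],"twist":[0,0,0]},{"slide":[0.02,0.02,0.7],"twist":[0,0,0]},{"slide":[0.02,0.02,0.7],"twist":[0,0,0]},{"slide":[0.02,0.02,0.7],"twist":[0,0,0]},{"slide":[0,0,0.7],"twist":[0,0,0]},{"slide":[0,0,0],"twist":[0,0,0]}]'
python3 -m pendant '[{"slide":[0,0,0],"twist":[0,0,0]},{"slide":[0,0,0],"twist":[0,0,0]},{"slide":[0,0,0],"twist":[0,0,0]},{"slide":[0,0,0],"twist":[0,0,0]},{"slide":[0,0,0],"twist":[0,0,0]},{"slide":[0,0,0],"twist":[0,0,0]}]' 0 20
python3 - <<'E'
from h import *
b=robot.snapshot("wrist")[:,:,::-1];cv2.imwrite("pics/w2.png",b)
E
```

```text
time_s: 2.87
eef_pos: [0.4865, 0.2167, 0.1119]
orientation: [[0.215, 0.56, 0.8], [0.977, -0.125, -0.176], [0.001, 0.819, -0.574]]
contact_force: [0.6, -0.3, 0.5]
opening: 0.496
grasp_force: 0.0
time_s: 3.37
eef_pos: [0.4846, 0.2171, 0.1125]
orientation: [[0.213, 0.561, 0.8], [0.977, -0.124, -0.174], [0.002, 0.819, -0.574]]
contact_force: [-3.5, 1.9, -1.8]
opening: 0.13
grasp_force: 20.7
```

View pics/w2.png

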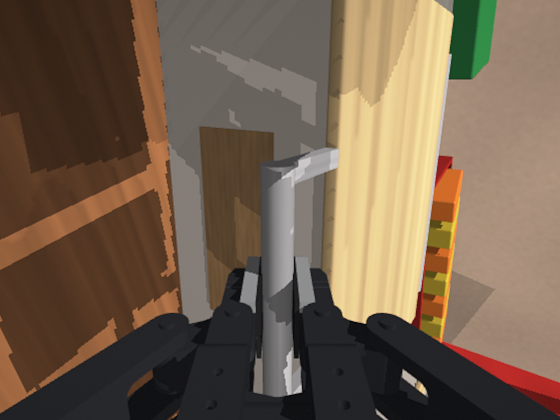

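The bar is held between the pads at column ~278, clear of the brackets and the lid edge. Next is the arc, in small steps to begin with.

```bash
cat >> h.py <<'E'
def arc(p,R,t0,t1,n,nd=2):
    d=lambda t:.228*((1-np.cos(t))*BX+np.sin(t)*Z)
    ps=[p+d(t)-d(t0) for t in np.linspace(t0,t1,n+1)[1:]]
    return plan(p,R,ps,[R]*n,nd)[0]
G0=np.array([.4846,.2171,.1125])
def theta():
    s=robot.read_state();d=np.array(s["eef_pos"])-G0;x=.228-d@BX;z=d[2]
    print("th",np.arctan2(z,x),"r",np.hypot(x,z),"lat",d@BY,"F",np.round(s["contact_force"],1),"M",np.round(s["moment"],2),s["time_s"]);return np.arctan2(z,x)
E
python3 - <<'E'
from h import *
p,R=pose();show(arc(p,R,0,.2,5));show(arc(p,R,.2,.7,12));show(arc(p,R,.7,1.2,12))
E
```

```text
[{"slide":[0.0,0.3,-0.2],"twist":[0.0,0.0,0.0]},{"slide":[0.0,0.31,-0.19],"twist":[0.0,0.0,0.0]},{"slide":[0.0,0.32,-0.18],"twist":[0.0,0.0,0.0]},{"slide":[0.0,0.33,-0.17],"twist":[0.0,0.0,0.0]},{"slide":[0.0,0.33,-0.15],"twist":[0.0,0.0,0.0]}]
[{"slide":[0.0,0.35,-0.14],"twist":[0.0,0.0,0.0]},{"slide":[0.0,0.36,-0.13],"twist":[0.0,0.0,0.0]},{"slide":[0.0,0.36,-0.12],"twist":[0.0,0.0,0.0]},{"slide":[0.0,0.37,-0.1],"twist":[0.0,0.0,0.0]},{"slide":[0.0,0.37,-0.08],"twist":[0.0,0.0,0.0]},{"slide":[0.0,0.37,-0.07],"twist":[0.0,0.0,0.0]},{"slide":[0.0,0.38,-0.06],"twist":[0.0,0.0,0.0]},{"slide":[0.0,0.38,-0.03],"twist":[0.0,0.0,0.0]},{"slide":[0.0,0.37,-0.03],"twist":[0.0,0.0,0.0]},{"slide":[0.0,0.38,0.0],"twist":[0.0,0.0,0.0]},{"slide":[0.0,0.38,0.01],"twist":[0.0,0.0,0.0]},{"slide":[0.0,0.38,0.02],"twist":[0.0,0.0,0.0]}]
[{"slide":[0.0,0.38,0.04],"twist":[0.0,0.0,0.0]},{"slide":[0.0,0.37,0.06],"twist":[0.0,0.0,0.0]},{"slide":[0.0,0.38,0.07],"twist":[0.0,0.0,0.0]},{"slide":[0.0,0.37,0.09],"twist":[0.0,0.0,0.0]},{"slide":[0.0,0.36,0.1],"twist":[0.0,0.0,0.0]},{"slide":[0.0,0.36,0.12],"twist":[0.0,0.0,0.0]},{"slide":[0.0,0.36,0.13],"twist":[0.0,0.0,0.0]},{"slide":[0.0,0.35,0.15],"twist":[0.0,0.0,0.0]},{"slide":[0.0,0.34,0.17],"twist":[0.0,0.0,0.0]},{"slide":[0.0,0.34,0.17],"twist":[0.0,0.0,0.0]},{"slide":[0.0,0.33,0.19],"twist":[0.0,0.0,0.0]},{"slide":[0.0,0.32,0.21],"twist":[0.0,0.0,0.0]}]
```

```bash
python3 -m pendant '[{"slide":[0,0.3,-0.2],"twist":[0,0,0]},{"slide":[0,0.31,-0.19],"twist":[0,0,0]},{"slide":[0,0.32,-0.18],"twist":[0,0,0]},{"slide":[0,0.33,-0.17],"twist":[0,0,0]},{"slide":[0,0.33,-0.15],"twist":[0,0,0]}]' - 20 ; python3 -c "
from h import *
theta()"
```

```text
time_s: 3.83
eef_pos: [0.4889, 0.2161, 0.1575]
orientation: [[0.213, 0.562, 0.799], [0.977, -0.123, -0.173], [0.001, 0.818, -0.575]]
contact_force: [-4.4, 2.7, -1.8]
opening: 0.131
grasp_force: 20.5
th 0.19875527964278178 r 0.22806953682476966 lat -9.801045822894207e-05 F [-4.4  2.7 -1.8] M [0.54 1.53 0.31] 3.8333
```

```bash
python3 -m pendant '[{"slide":[0,0.35,-0.14],"twist":[0,0,0]},{"slide":[0,0.36,-0.13],"twist":[0,0,0]},{"slide":[0,0.36,-0.12],"twist":[0,0,0]},{"slide":[0,0.37,-0.1],"twist":[0,0,0]},{"slide":[0,0.37,-0.08],"twist":[0,0,0]},{"slide":[0,0.37,-0.07],"twist":[0,0,0]},{"slide":[0,0.38,-0.06],"twist":[0,0,0]},{"slide":[0,0.38,-0.03],"twist":[0,0,0]},{"slide":[0,0.37,-0.03],"twist":[0,0,0]},{"slide":[0,0.38,0],"twist":[0,0,0]},{"slide":[0,0.38,0.01],"twist":[0,0,0]},{"slide":[0,0.38,0.02],"twist":[0,0,0]}]'; python3 - <<'E'
from h import *
t=theta();print(robot.read_state()["joints"])
cv2.imwrite("pics/s3.png",robot.snapshot("side")[40:260,100:380,::-1])
p,R=pose();show(arc(p,R,t,1.2,12))
E
```

```text
time_s: 4.83
eef_pos: [0.5381, 0.2048, 0.2604]
orientation: [[0.215, 0.559, 0.8], [0.977, -0.125, -0.175], [0.002, 0.819, -0.573]]
contact_force: [-1.9, 2.4, 0.5]
opening: 0.132
grasp_force: 20.5
th 0.7069560354199831 r 0.22769645515262268 lat -0.0005394648081849256 F [-1.9  2.4  0.5] M [0.53 1.13 0.37] 4.8333
[ 41.7316843    1.5664619  -48.08090942   0.37156019 -41.58011334
 128.4798482 ]
[{"slide":[0.0,0.37,0.04],"twist":[0.0,0.0,0.0]},{"slide":[0.0,0.37,0.07],"twist":[0.0,0.0,0.0]},{"slide":[0.0,0.37,0.07],"twist":[0.0,0.0,0.0]},{"slide":[0.01,0.36,0.09],"twist":[0.0,0.0,0.0]},{"slide":[0.0,0.36,0.11],"twist":[0.0,0.0,0.0]},{"slide":[0.0,0.36,0.12],"twist":[0.0,0.0,0.0]},{"slide":[0.0,0.35,0.13],"twist":[0.0,0.0,0.0]},{"slide":[0.0,0.34,0.15],"twist":[0.0,0.0,0.0]},{"slide":[0.0,0.34,0.16],"twist":[0.0,0.0,0.0]},{"slide":[0.01,0.33,0.18],"twist":[0.0,0.0,0.0]},{"slide":[0.0,0.32,0.19],"twist":[0.0,0.0,0.0]},{"slide":[0.0,0.32,0.2],"twist":[0.0,0.0,0.0]}]
```

View pics/s3.png

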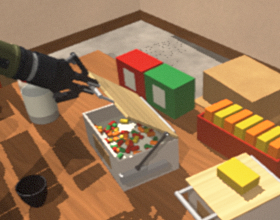

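The side view shows the lid following the arm, with the sweets visible at about (125,135) and the stay on its rail at (150,150). I'll continue to 1.2 rad.

```bash
python3 -m pendant '[{"slide":[0,0.37,0.04],"twist":[0,0,0]},{"slide":[0,0.37,0.07],"twist":[0,0,0]},{"slide":[0,0.37,0.07],"twist":[0,0,0]},{"slide":[0.01,0.36,0.09],"twist":[0,0,0]},{"slide":[0,0.36,0.11],"twist":[0,0,0]},{"slide":[0,0.36,0.12],"twist":[0,0,0]},{"slide":[0,0.35,0.13],"twist":[0,0,0]},{"slide":[0,0.34,0.15],"twist":[0,0,0]},{"slide":[0,0.34,0.16],"twist":[0,0,0]},{"slide":[0.01,0.33,0.18],"twist":[0,0,0]},{"slide":[0,0.32,0.19],"twist":[0,0,0]},{"slide":[0,0.32,0.2],"twist":[0,0,0]}]'; python3 -m pendant '[{"slide":[0,0,0],"twist":[0,0,0]},{"slide":[0,0,0],"twist":[0,0,0]},{"slide":[0,0,0],"twist":[0,0,0]},{"slide":[0,0,0],"twist":[0,0,0]}]'; python3 - <<'E'
from h import *
t=theta()
cv2.imwrite("pics/s4.png",cv2.resize(robot.snapshot("side")[90:240,160:310,::-1],(600,600),interpolation=2))
S=lambda x,z:BAR*[1,1,0]+BX*(.138+x)-BY*.14+Z*z
print((proj("side",[S(-.015,.064),S(-.02,.074)])-[160,90])*4)
p,R=pose();show(arc(p,R,t,.93,12))
E
```

```text
time_s: 5.88
eef_pos: [0.6271, 0.185, 0.3239]
orientation: [[0.216, 0.56, 0.8], [0.976, -0.124, -0.177], [0.001, 0.819, -0.573]]
contact_force: [-2.5, -1.3, 1.0]
opening: 0.131
grasp_force: 20.8
time_s: 6.22
eef_pos: [0.6261, 0.1852, 0.3237]
orientation: [[0.216, 0.559, 0.8], [0.976, -0.124, -0.177], [0.001, 0.82, -0.573]]
contact_force: [-2.1, -4.3, 0.7]
opening: 0.132
grasp_force: 20.8
th 1.1967063607405604 r 0.2268893105008689 lat -0.0007438374065045816 F [-2.1 -4.3  0.7] M [-0.28  0.72 -0.59] 6.2167
[[349.13208589 468.71727281]
 [341.47615951 460.43061421]]
[{"slide":[0.0,-0.17,-0.11],"twist":[0.0,0.0,0.0]},{"slide":[0.0,-0.17,-0.11],"twist":[0.0,0.0,0.0]},{"slide":[0.0,-0.18,-0.1],"twist":[0.0,0.0,0.0]},{"slide":[0.0,-0.17,-0.1],"twist":[0.0,0.0,0.0]},{"slide":[0.0,-0.18,-0.09],"twist":[0.0,0.0,0.0]},{"slide":[0.0,-0.18,-0.09],"twist":[0.0,0.0,0.0]},{"slide":[0.0,-0.19,-0.09],"twist":[0.0,0.0,0.0]},{"slide":[0.0,-0.18,-0.08],"twist":[0.0,0.0,0.0]},{"slide":[0.0,-0.19,-0.08],"twist":[0.0,0.0,0.0]},{"slide":[0.0,-0.19,-0.08],"twist":[0.0,0.0,0.0]},{"slide":[0.0,-0.19,-0.07],"twist":[0.0,0.0,0.0]},{"slide":[0.0,-0.19,-0.06],"twist":[0.0,0.0,0.0]}]
```

View pics/s4.png

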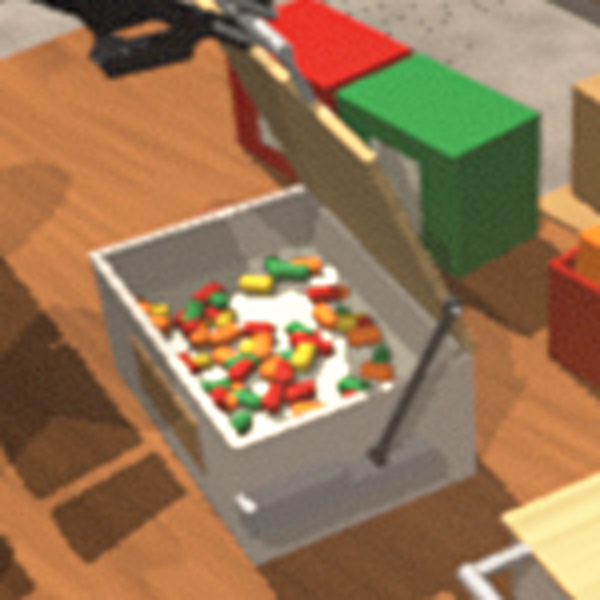

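The foot is at about (375,460), behind the step at about (345,465), so the stay has dropped. I'll lower the lid slowly and watch for the force to change.

```bash
python3 -m pendant '[{"slide":[0,-0.17,-0.11],"twist":[0,0,0]},{"slide":[0,-0.17,-0.11],"twist":[0,0,0]},{"slide":[0,-0.18,-0.1],"twist":[0,0,0]},{"slide":[0,-0.17,-0.1],"twist":[0,0,0]},{"slide":[0,-0.18,-0.09],"twist":[0,0,0]},{"slide":[0,-0.18,-0.09],"twist":[0,0,0]},{"slide":[0,-0.19,-0.09],"twist":[0,0,0]},{"slide":[0,-0.18,-0.08],"twist":[0,0,0]},{"slide":[0,0,0],"twist":[0,0,0]},{"slide":[0,0,0],"twist":[0,0,0]}]'; python3 -c "
from h import *
theta()"
python3 -m pendant '[{"slide":[0,-0.1,-0.04],"twist":[0,0,0]},{"slide":[0,-0.1,-0.04],"twist":[0,0,0]},{"slide":[0,0,0],"twist":[0,0,0]},{"slide":[0,0,0],"twist":[0,0,0]}]'; python3 -c "
from h import *
theta()"
```

```text
time_s: 7.1
eef_pos: [0.5902, 0.1936, 0.3053]
orientation: [[0.214, 0.56, 0.8], [0.977, -0.124, -0.175], [0.001, 0.819, -0.574]]
contact_force: [-3.2, -4.6, 1.7]
opening: 0.131
grasp_force: 21.0
th 1.0148538264800908 r 0.22697975434625955 lat -0.0002587114537092175 F [-3.2 -4.6  1.7] M [-0.4   0.7  -0.84] 7.1
time_s: 7.43
eef_pos: [0.5861, 0.1946, 0.3026]
orientation: [[0.215, 0.56, 0.8], [0.977, -0.124, -0.175], [0.001, 0.819, -0.573]]
contact_force: [-3.0, -4.7, 2.2]
opening: 0.13
grasp_force: 21.0
th 0.9928502274636319 r 0.22701115585377213 lat -0.000205176147058062 F [-3.  -4.7  2.2] M [-0.53  0.54 -0.79] 7.4333
```

```bash
for i in 1 2; do python3 -m pendant '[{"slide":[0,-0.1,-0.04],"twist":[0,0,0]},{"slide":[0,-0.05,-0.02],"twist":[0,0,0]},{"slide":[0,0,0],"twist":[0,0,0]},{"slide":[0,0,0],"twist":[0,0,0]}]' >/dev/null; python3 -c "
from h import *
theta()"; done
```

```text
th 0.9747415246464922 r 0.2269278928678683 lat -0.00022753508336986243 F [-2.7 -4.3  3.4] M [-0.5   0.51 -0.78] 7.7667
th 0.9570094653566517 r 0.22687247659212176 lat -0.0002104703970275249 F [-2.6 -4.5  1.7] M [-0.46  0.63 -0.76] 8.1
```

```bash
for i in 1 2; do python3 -m pendant '[{"slide":[0,-0.05,-0.02],"twist":[0,0,0]},{"slide":[0,-0.05,-0.02],"twist":[0,0,0]},{"slide":[0,0,0],"twist":[0,0,0]}]' >/dev/null; python3 -c "
from h import *
theta()"; done; python3 - <<'E'
from h import *
cv2.imwrite("pics/s5.png",cv2.resize(robot.snapshot("side")[90:240,160:310,::-1],(600,600),interpolation=2))
E
```

```text
th 0.9461416207321721 r 0.22694122290762045 lat -0.00015091463286492297 F [-1.  -4.4  1.5] M [-0.49  0.49 -0.82] 8.35
th 0.9370535002261847 r 0.22710944483981776 lat -0.00012581385042524908 F [ 1.1 -5.   0. ] M [-0.46  0.35 -0.74] 8.6
```

View pics/s5.png

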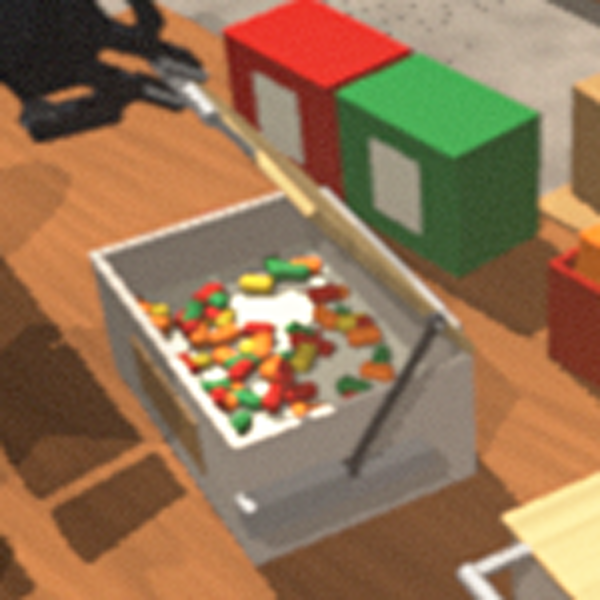

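The foot is at (352,470), which matches the predicted seated position (349,469). I'll lower a little more to confirm the load.

```bash
for i in 1 2; do python3 -m pendant '[{"slide":[0,-0.05,-0.02],"twist":[0,0,0]},{"slide":[0,-0.05,-0.02],"twist":[0,0,0]},{"slide":[0,0,0],"twist":[0,0,0]}]' |grep grasp; python3 -c "
from h import *
theta()"; done
```

```text
grasp_force: 20.3
th 0.9283572436233948 r 0.22722111457117625 lat -5.3606062608068525e-05 F [ 5.6 -5.7 -0.7] M [-0.54  0.1  -0.73] 8.9
grasp_force: 19.9
th 0.9200599624529879 r 0.22739268806572185 lat -4.664285322071704e-05 F [10.6 -6.1 -1.6] M [-0.55 -0.16 -0.77] 9.15
```

The resistance is rising, so the lid rests on the stay. I'll relieve the preload and let go.

```bash
python3 -m pendant '[{"slide":[0,0.08,0.03],"twist":[0,0,0]},{"slide":[0,0.05,0.02],"twist":[0,0,0]},{"slide":[0,0,0],"twist":[0,0,0]},{"slide":[0,0,0],"twist":[0,0,0]}]' >/dev/null; python3 -c "
from h import *
theta()"
python3 -m pendant '[{"slide":[0,0,0],"twist":[0,0,0]},{"slide":[0,0,0],"twist":[0,0,0]},{"slide":[0,0,0],"twist":[0,0,0]},{"slide":[0,0,0],"twist":[0,0,0]}]' 45; python3 - <<'E'
from h import *
theta()
a=robot.snapshot("wrist")[:,:,::-1];b=robot.snapshot("side")[60:240,140:320,::-1]
cv2.imwrite("pics/s6.png",np.hstack([cv2.resize(a,(400,400)),cv2.resize(b,(400,400),interpolation=2)]))
E
```

```text
th 0.9318632307423831 r 0.22730702337163086 lat -9.15704468381165e-05 F [ 3.7 -5.8  0.6] M [-0.47  0.28 -0.75] 9.4833
time_s: 9.82
eef_pos: [0.5741, 0.1982, 0.2942]
orientation: [[0.213, 0.56, 0.8], [0.977, -0.124, -0.173], [0.002, 0.819, -0.574]]
contact_force: [-1.0, -1.3, 1.0]
opening: 0.454
grasp_force: 0.0
th 0.9262257610122965 r 0.22726067059448862 lat 0.0007670844617338053 F [-1.  -1.3  1. ] M [ 0.17  0.74 -0.03] 9.8167
```

View pics/s6.png

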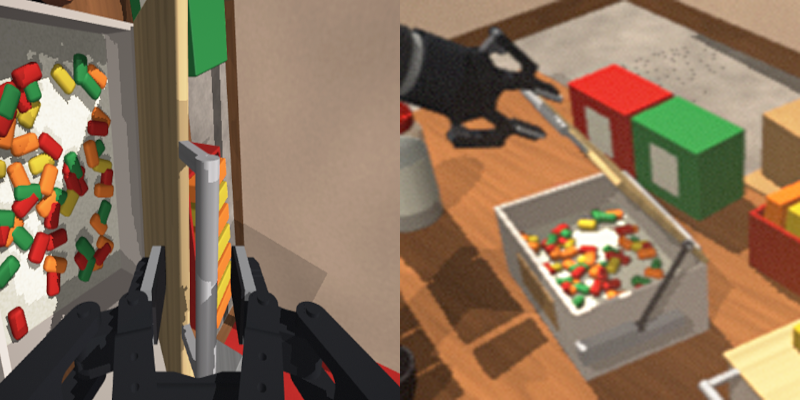

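The pads are open, with the bar (column 207) clear between them (160 and 235), and the lid stands on the stay. I'll back straight out.

```bash
python3 -m pendant '[{"slide":[0,0,-0.3],"twist":[0,0,0]},{"slide":[0,0,-0.5],"twist":[0,0,0]},{"slide":[0,0,-0.7],"twist":[0,0,0]},{"slide":[0,0,-0.8],"twist":[0,0,0]},{"slide":[0,0,-0.8],"twist":[0,0,0]},{"slide":[0,0,-0.8],"twist":[0,0,0]},{"slide":[0,0,-0.5],"twist":[0,0,0]},{"slide":[0,0,0],"twist":[0,0,0]},{"slide":[0,0,0],"twist":[0,0,0]},{"slide":[0,0,0],"twist":[0,0,0]},{"slide":[0,0,0],"twist":[0,0,0]}]'; python3 - <<'E'
from h import *
cv2.imwrite("pics/s7.png",robot.snapshot("side")[:,:,::-1])
E
```

```text
time_s: 10.83
eef_pos: [0.4861, 0.2162, 0.3566]
orientation: [[0.215, 0.56, 0.8], [0.977, -0.124, -0.176], [0.001, 0.819, -0.574]]
contact_force: [-0.2, 0.2, 0.2]
opening: 0.449
grasp_force: 0.0
```

View pics/s7.png

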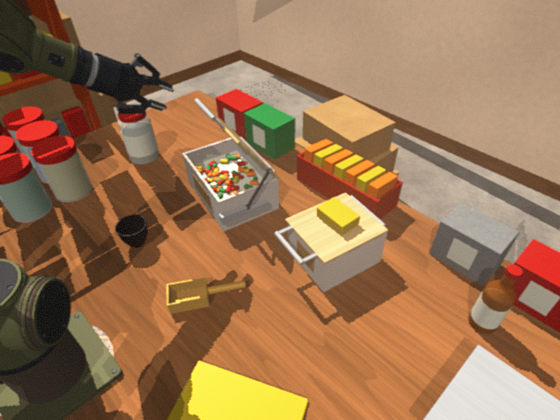

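The wide lid stands open by itself on its stay at about (260,185). The narrow bin at (335,240) is shut with its box in place, and the gripper is clear.

```bash
python3 -c "
from workcell import robot
print(robot.finish_job())"
```

```text
the job is handed in; nothing more can be done
None
```

The job is handed in: the wide bin's lid stands propped open on its seated stay, lowered gently and released with the gripper clear at about 11 s, and the narrow bin is still shut with its box on top.

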